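Put the balance check weights back in their block in order of size

TASK

The four brass check weights for the feed balance have been left about on the bench. Put them back in their wooden storage block in a row by size, the largest weight in the widest well down to the smallest in the narrowest, each standing upright on the bottom of its well. They are calibrated, so set them down and do not drop them or knock them over.

Things in the scene. Friction and masses are not known exactly. Their poses are not given: they have to be found in the camera images.
- block: pale wooden storage block, 176 x 60 mm (foot 181 x 65), 22 mm high, fixed flat on the worktop, turned any way round, with four round wells of falling width in a row along it. Origin: centre of its underside. x runs along the row from the widest well to the narrowest, z up. Wells at x = -59.5, -9.5, 32.5, 69 mm, y = 0; each 8 mm deep, floor 14 mm above the worktop, mouth chamfered 2.5 mm.
- weight_500: largest of the four brass knob weights (500 g, diameter 38 mm, 62 mm high): a plain cylinder with a waist and a smaller round knob on top; stands upright and loose on the worktop. It may be gripped across the cylinder, at any yaw; the cylinder is straight up to at least 34 mm above the underside. Origin: centre of its underside; z is its axis, up.
- weight_200: second largest of the four brass knob weights (200 g, diameter 28 mm, 46 mm high): a plain cylinder with a waist and a smaller round knob on top; stands upright and loose on the worktop. It may be gripped across the cylinder, at any yaw; the cylinder is straight up to at least 25 mm above the underside. Origin: centre of its underside; z is its axis, up.
- weight_100: second smallest of the four brass knob weights (100 g, diameter 22 mm, 36 mm high): a plain cylinder with a waist and a smaller round knob on top; stands upright and loose on the worktop. It may be gripped across the cylinder, at any yaw; the cylinder is straight up to at least 19 mm above the underside. Origin: centre of its underside; z is its axis, up.
- weight_50: smallest of the four brass knob weights (50 g, diameter 17 mm, 28 mm high): a plain cylinder with a waist and a smaller round knob on top; stands upright and loose on the worktop. It may be gripped across the cylinder, at any yaw; the cylinder is straight up to at least 15 mm above the underside. Origin: centre of its underside; z is its axis, up.
- well_500 (a point): widest of the four wells in the wooden block, 46 mm across and 8 mm deep, for the largest weight. Point: centre of the well's floor, 14 mm above the worktop; the mouth is 8 mm higher. Its axes are the block's.
- well_200 (a point): second widest of the four wells in the wooden block, 36 mm across and 8 mm deep, for the second largest weight. Point: centre of the well's floor, 14 mm above the worktop; the mouth is 8 mm higher. Its axes are the block's.
- well_100 (a point): second narrowest of the four wells in the wooden block, 30 mm across and 8 mm deep, for the second smallest weight. Point: centre of the well's floor, 14 mm above the worktop; the mouth is 8 mm higher. Its axes are the block's.
- well_50 (a point): narrowest of the four wells in the wooden block, 25 mm across and 8 mm deep, for the smallest weight. Point: centre of the well's floor, 14 mm above the worktop; the mouth is 8 mm higher. Its axes are the block's.
- pump_1a: obstacle, not to be handled: lower of two white pumps stacked to 0.4 m high to the right of the weights. Origin: below their middle. Their heads reach 0.18 m from it towards the robot (-x), their bodies 90 mm to either side: bring the arm past on the robot's side of them (TCP x below 0.36). Behind block and weights a 0.7 m high cabinet begins 20 mm nearer the robot than this origin.
Not all that is in view belongs to the job. Leave any green or orange look-alike of the weight_200 alone.

How it is judged:
At the end, for the whole second after the job is handed in: each of the four weights stands in its own well (largest in the widest, and so on down): axis within 8 mm of the well's centre, underside within 3 mm of the well's floor, upright within 0.12 rad, at rest and released (horizontal distance between weight_500 and well_500 below 0.008 m and z of weight_500 in the frame of well_500 below 0.003 m and angle between each of weight_500, weight_200, weight_100, weight_50's own z axis and vertical below 0.12 rad and linear speed of each of weight_500, weight_200, weight_100, weight_50 below 0.02 m/s and contact force between the fingers and weight_500 below 0.05 N and horizontal distance between weight_200 and well_200 below 0.008 m and z of weight_200 in the frame of well_200 below 0.003 m and contact force between the fingers and weight_200 below 0.05 N and horizontal distance between weight_100 and well_100 below 0.008 m and z of weight_100 in the frame of well_100 below 0.003 m and contact force between the fingers and weight_100 below 0.05 N and horizontal distance between weight_50 and well_50 below 0.008 m and z of weight_50 in the frame of well_50 below 0.003 m and contact force between the fingers and weight_50 below 0.05 N); the robot touches nothing.
It fails at once if a weight is knocked or tipped over (angle between any of weight_500, weight_200, weight_100, weight_50's own z axis and vertical above 0.6 rad).
It fails at once if a weight is dropped: it moves faster than 0.5 m/s (a free fall of 13 mm) with no finger on it ((contact force between the fingers and weight_500 below 0.02 N and linear speed of weight_500 above 0.5 m/s) or (contact force between the fingers and weight_200 below 0.02 N and linear speed of weight_200 above 0.5 m/s) or (contact force between the fingers and weight_100 below 0.02 N and linear speed of weight_100 above 0.5 m/s) or (contact force between the fingers and weight_50 below 0.02 N and linear speed of weight_50 above 0.5 m/s)).
It also fails if it takes over 112 s, if anything falls off the work surface, if the arm or the gripper's body presses on something with over 40 N, if the wrist force passes 120 N, or if a joint passes its speed limit or range.

ROBOT

A 6-joint arm with a two-finger parallel gripper is mounted at the origin on a cart in front of the work surface, level with it; the furniture and walls round the work are solid. World frame = base frame: x ahead of the robot, y to its left, z up, the work surface at z = 0. Lengths are in m, angles in rad, forces in N, time in s.
With the tool pointing down it reaches from about 0.35 to 0.775 m from the base axis. Payload 5.5 kg.
Tool frame: the origin (TCP) lies between the finger pads, 19 mm behind the fingertips; this is the grasp point; z points along the fingers, y is the line along which they close (so a half turn about z gives the same grasp; the last joint's range is limited). The gripper opens to 85 mm and grips with 20 to 120 N. Pads are 22 mm wide; open, the fingers measure 114 mm over their backs; the gripper's body (76 mm by 85 mm) begins 54 mm behind the grasp point. The pads swing forward as they close: fully open they stand 13 mm farther back than shut.
Start: joints at [1.187, 0.313, 0.046, 1.304, 0, 1.431], TCP at [0.139, 0.558, 0.25] pointing down, gripper open.
Joint ranges: [-2.76, 2.76], [-0.86, 1.69], [-1.03, 1.26], [-2.2, 2.34], [-1.47, 1.5], [-3.14, 3.14]. Speed limits (rad/s): [2.57, 2.57, 3.14, 3.14, 3.14, 3.14].

INTERFACE

Orientations are given as a unit quaternion [w, x, y, z].
In Python, from workcell import get_state, read_camera, calibration, hand_in gives the robot as it stands.
- The arm moves only by the tool drive_tool, never from a script. Its argument "deltas" is a list that holds one entry, the list of rows, each a list of 7 numbers: the closure in counts, from 0 (fully open) to 255 (shut), then the shift along the tool's x, y, z in m, then the turn, a rotation vector about the tool's x, y, z in degrees. A call has 1 to 12 rows; each row is the pose to reach, as a shift and turn from the pose commanded when the call began, along the tool's axes at that moment; what a row does not reach only later rows make up. A row lasts 1/8 s, in which the tool goes at most 62.5 mm and 10.7 degrees, less where a joint would pass 70% of its speed; a pose out of reach is approached as far as the arm can. A call with a gripper value outside its range is refused whole. The fingers move at their own pace and stop on an object; "newtons" is the grip in N (left out, the last holds). Time passes only in rows, so rows that repeat a pose let the fingers close. It gives the time, the measured TCP pose, the force, the opening and the grip force at its end, in the units of the state.
- get_state(): the state, without advancing time (a new reading comes with each control period).
- read_camera(name): name is "scene" or "side" or "wrist"; returns (picture, depth): 480x640x3 uint8, red, green, blue; 480x640 float32, m along the optical axis (not along the pixel's ray), 0 where there is no reading.
- calibration(name): a dict with "mtx" (3x3 intrinsics, pixels), "world_from_camera" (4x4, takes a point from camera to world coordinates). Camera axes: x right, y up, looking along -z (the intrinsics and any distortion apply to the point x, -y, -z); pixel columns grow to the right and rows downward; lengths in m; the calibration is good to about 2 mm. A picture is of the moment at which its call begins: read the wrist's pose just before it. calibration takes no time and is no camera call; for the wrist camera it gives the pose at the moment of the call.
- hand_in(): hands the job in; it is judged then, once.
The state is a dict: "clock": time; "joint_pos": joint angles; "qvel": joint speeds; "tau": joint torques, N m; "tcp_pos": TCP position; "orientation": TCP orientation; "wrist_force": force on the tool from outside, world axes, zero at the start; "ft_torque": the same for the moment, N m; "finger_gap": finger opening in m; "grip_force": force on a finger pad.
Only numpy, scipy, OpenCV 4.12 (cv2) and the standard library are available. Lean on these libraries where they do the work, as an engineer would, in place of code of your own. Each camera call takes 0.05 s, during which the arm holds its last target. There are 200 camera calls.

## Working session

There is one attempt and no reset: what is moved stays moved. The work goes in short steps, Python scripts to look and compute and a tool call to move; the robot and the scene stay as the last step left them, time stands still between calls to the robot, and variables do not carry over. Pictures are saved under pics/ and viewed, at most 14 in all, crops included, and the job is handed in when it is done.

Besides the shell and the picture viewer there is one more tool, called as name(argument=value, ...) on one line, values as JSON. drive_tool: Moves the arm, as the interface text tells. Its arguments: {"type":"object","properties":{"deltas":{"type":"array","items":{"type":"array","items":{"type":"array","items":{"type":"number"}}}},"newtons":{"type":"number"}},"required":["deltas"]}

```bash
mkdir -p pics; ls; python3 - <<'E'
from workcell import *
import cv2,numpy as np
s=get_state();print(s)
for n in("scene","side"):
    p,d=read_camera(n);cv2.imwrite(f"pics/{n}0.png",p[:,:,::-1]);np.save(f"{n}0.npy",d)
    c=calibration(n);print(n,{k:np.round(v,4).tolist() if hasattr(v,'__len__') else v for k,v in c.items()})
E
```

```text
pics
{'clock': 0.0, 'joint_pos': array([ 1.18741436e+00,  3.13996422e-01,  4.49789569e-02,  1.30360079e+00,
       -1.95497961e-05,  1.43120376e+00]), 'qvel': array([-4.01270584e-05, -3.98741017e-04, -1.26562580e-03,  4.85767009e-04,
        6.05722922e-04, -9.32676581e-04]), 'tau': array([ 6.48233745e-04, -4.80629897e+01,  2.98530114e+01,  1.93299836e-02,
        1.01165966e-06,  4.27676561e-08]), 'tcp_pos': array([0.13862436, 0.55754673, 0.2491111 ]), 'orientation': array([-2.26056892e-04,  1.21593009e-01,  9.92579624e-01, -8.82521663e-04]), 'wrist_force': array([0.31466118, 0.29646139, 1.12263316]), 'ft_torque': array([-0.05063416,  0.00825615, -0.03366632]), 'grip_force': 0.0, 'finger_gap': 0.08558036875377159}
scene {'mtx': [[542.7129, 0.0, 319.7762], [0.0, 542.7129, 246.8371], [0.0, 0.0, 1.0]], 'world_from_camera': [[0.8489, 0.3364, -0.4077, 0.1549], [-0.5281, 0.5055, -0.6824, -0.4843], [-0.0235, 0.7946, 0.6067, 0.6246], [0.0, 0.0, 0.0, 1.0]]}
side {'mtx': [[545.2751, 0.0, 318.2101], [0.0, 545.2751, 240.3494], [0.0, 0.0, 1.0]], 'world_from_camera': [[0.8868, 0.2738, -0.3722, 0.1131], [-0.4617, 0.4933, -0.7372, -0.7212], [-0.0182, 0.8256, 0.5639, 0.6946], [0.0, 0.0, 0.0, 1.0]]}
```

View pics/scene0.png

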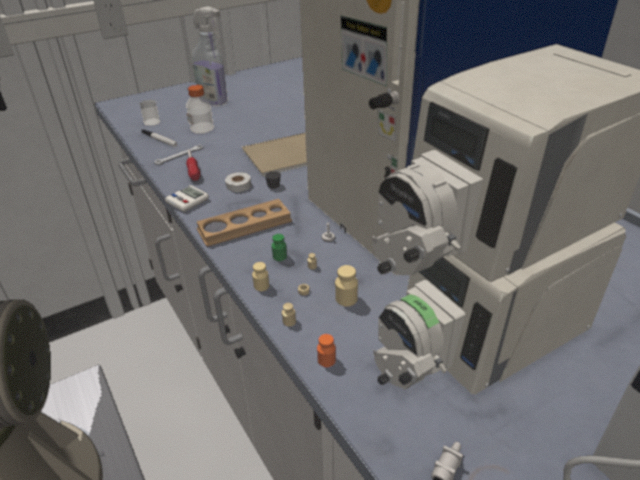

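View pics/side0.png

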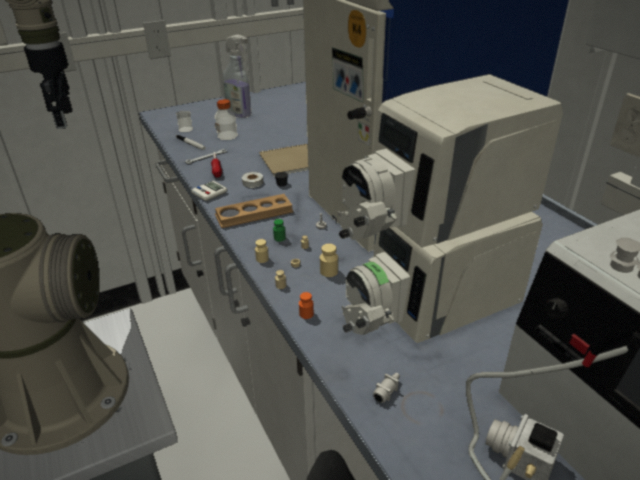

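Scene view: brass weights are 500 at (346,286), 200 at (261,277), 100 at (289,315) and 50 at (312,261). Things that could be mistaken for them: the green look-alike (279,247), the orange look-alike (327,351), a small brass ring (304,289) and a silver piece (328,232). The block is at (245,222), with its widest well on the left at (215,226).

```bash
cat > h.py <<'E'
from workcell import *
import cv2,numpy as np
from scipy.optimize import least_squares
def cloud(d,c):
    v,u=np.mgrid[:480,:640];K=c["mtx"];T=c["world_from_camera"]
    P=np.stack([(u-K[0,2])/K[0,0]*d,-(v-K[1,2])/K[1,1]*d,-d],-1)
    W=P@T[:3,:3].T+T[:3,3];W[d<=0]=np.nan;return W
def fitcyl(Q,r):   # circle of known radius through side-surface points
    c0=np.median(Q[:,:2],0)
    return least_squares(lambda c:np.hypot(*(Q[:,:2]-c).T)-r,c0,loss='soft_l1',f_scale=.001)
E
python3 - <<'E'
from h import *
pix={'scene':{'500':(346,286,19),'200':(261,277,14),'100':(289,315,11),'50':(312,261,8.5),'green':(279,247,14),'orange':(327,351,14),'ring':(304,289,5),'silver':(328,232,5)},
'side':{'500':(329,260,19),'200':(262,250,14),'100':(281,280,11),'50':(305,242,8.5)}}
for n in pix:
    p=cv2.imread(f"pics/{n}0.png");W=cloud(np.load(f"{n}0.npy"),calibration(n))
    cam=calibration(n)["world_from_camera"][:3,3]
    for k,(u,v,r) in pix[n].items():
        s=W[v-25:v+26,u-22:u+23].reshape(-1,3);c=W[v,u];
        m=(s[:,2]>.004)&(np.hypot(*(s[:,:2]-c[:2]).T)<.03);q=s[m];
        dr=(c-cam)[:2];dr/=np.hypot(*dr)
        lo=q[q[:,2]<{19:.034,14:.025,11:.019,8.5:.015,5:.05}[r]]
        f=fitcyl(lo,r/1000)
        # choose the far solution
        f=least_squares(lambda x:np.hypot(*(lo[:,:2]-x).T)-r/1000,np.median(lo[:,:2],0)+dr*r/1000,loss='soft_l1',f_scale=.001)
        print(n,k,c.round(3),'top',np.nanmax(q[:,2]).round(4),len(lo),f.x.round(4),'rms',np.sqrt(np.mean(f.fun**2)).round(4))
    hsv=cv2.cvtColor(p,cv2.COLOR_BGR2HSV)
    u0,v0=(245,222) if n=='scene' else (255,210)
    m=np.zeros((480,640),bool);m[v0-30:v0+31,u0-60:u0+60]=1
    m&=(hsv[...,1]>60)&(hsv[...,0]<25)&(abs(W[...,2]-.022)<.005)
    q=W[m];print('block',len(q),np.median(q[:,2]),cv2.minAreaRect((q[:,:2]*1000).astype(np.float32)))
p=cv2.imread('pics/scene0.png')[190:370,185:375];cv2.imwrite('pics/crop0.png',cv2.resize(p,None,fx=3.1,fy=3.1,interpolation=3))
E
```

```text
scene 500 [0.527 0.06  0.041] top 0.0643 302 [0.5359 0.0732] rms 0.0009
scene 200 [0.428 0.17  0.028] top 0.0482 154 [0.431  0.1812] rms 0.0011
scene 100 [0.426 0.07  0.022] top 0.0378 94 [0.4288 0.0785] rms 0.0009
scene 50 [0.529 0.171 0.017] top 0.0289 51 [0.5324 0.1777] rms 0.0033
scene green [0.492 0.224 0.031] top 0.0486 133 [0.4968 0.2364] rms 0.001
scene orange [ 0.432 -0.032  0.031] top 0.0487 182 [ 0.4361 -0.0218] rms 0.0008
scene ring [0.483 0.122 0.01 ] top 0.0119 88 [0.4838 0.1261] rms 0.0035
scene silver [0.603 0.233 0.015] top 0.035 111 [0.5998 0.231 ] rms 0.004
block 1182 0.021479739652434215 ((490.1393737792969, 406.7404479980469), (155.9283447265625, 176.9365234375), 84.49657440185547)
side 500 [0.531 0.06  0.041] top 0.0648 216 [0.538  0.0746] rms 0.0018
side 200 [0.431 0.174 0.029] top 0.049 103 [0.4327 0.1825] rms 0.0015
side 100 [0.428 0.07  0.023] top 0.0372 65 [0.4307 0.0798] rms 0.0013
side 50 [0.532 0.172 0.018] top 0.0298 33 [0.5341 0.1792] rms 0.0041
block 839 0.02167557878978188 ((485.6136779785156, 336.65692138671875), (320.73529052734375, 177.85568237304688), 85.90083312988281)
```

View pics/crop0.png

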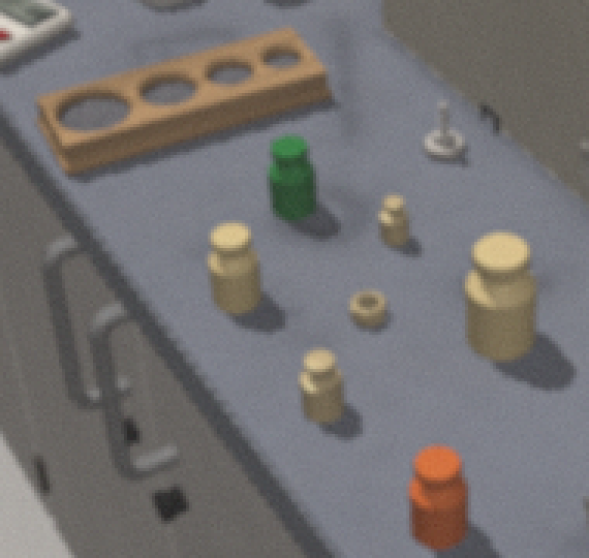

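The crop confirms the four brass weights, and that the green, orange, ring and silver pieces are not part of the job. The block's wells narrow from left to right (crop (93,110) to (283,55)). Next I'll get a clean block fit.

```bash
python3 - <<'E'
from h import *
for n,(u0,v0) in {'scene':(245,222),'side':(255,210)}.items():
    p=cv2.imread(f"pics/{n}0.png");W=cloud(np.load(f"{n}0.npy"),calibration(n))
    hsv=cv2.cvtColor(p,cv2.COLOR_BGR2HSV)
    m=np.zeros((480,640),np.uint8)
    m[v0-30:v0+31,u0-60:u0+60]=((hsv[...,1]>60)&(hsv[...,0]<25)&(abs(W[...,2]-.022)<.005))[v0-30:v0+31,u0-60:u0+60]
    _,l,st,_=cv2.connectedComponentsWithStats(m);i=1+np.argmax(st[1:,4]);q=W[l==i]
    q=q[abs(q[:,2]-np.median(q[:,2]))<.003]
    (c,s,a)=cv2.minAreaRect((q[:,:2]*1000).astype(np.float32));print(n,len(q),np.array(c).round(1),np.array(s).round(1),round(a,1))
R=cv2.Rodrigues
s=get_state();q=s['orientation'];from scipy.spatial.transform import Rotation as Ro
print(Ro.from_quat(np.roll(q,-1)).as_matrix().round(3)); 
W=calibration('wrist')["world_from_camera"];T=np.eye(4);T[:3,:3]=Ro.from_quat(np.roll(q,-1)).as_matrix();T[:3,3]=s['tcp_pos'];print((np.linalg.inv(T)@W).round(3),calibration('wrist')['mtx'])
E
```

```text
scene 1065 [485.7 360.9] [ 63.7 176.9] 84.5
side 694 [487.7 363.5] [ 69.3 176.7] 83.7
[[-0.97   0.241 -0.001]
 [ 0.241  0.97  -0.002]
 [ 0.    -0.002 -1.   ]]
[[ 0.     0.952  0.307  0.078]
 [ 1.    -0.001  0.    -0.001]
 [ 0.001  0.307 -0.952 -0.123]
 [ 0.     0.     0.     1.   ]] [[358.46429323   0.         318.99816378]
 [  0.         358.46429323 236.95275026]
 [  0.           0.           1.        ]]
```

drive_tool(deltas=[[[0,-0.03,-0.02,0,0,0,-1],[0,-0.08,-0.053,0,0,0,-2],[0,-0.13,-0.086,0,0,0,-3],[0,-0.18,-0.119,0,0,0,-4.2],[0,-0.23,-0.152,0,0,0,-5.5],[0,-0.28,-0.186,0,0,0,-6.8],[0,-0.32,-0.212,0,0,0,-7.8],[0,-0.345,-0.229,0,0,0,-8.3],[0,-0.359,-0.238,0,0,0,-8.5],[0,-0.359,-0.238,0,0,0,-8.5],[0,-0.359,-0.238,0,0,0,-8.5]]])

```text
clock: 1.48
tcp_pos: [0.429, 0.2411, 0.2499]
orientation: [-0.0, 0.047, 0.999, 0.0]
wrist_force: [-0.1, 1.2, 0.7]
finger_gap: 0.0855
grip_force: 0.0
```

```bash
python3 - <<'E'
from h import *
W=cloud(np.load("scene0.npy"),calibration('scene')).reshape(-1,3);W=W[~np.isnan(W[:,0])]
for z0,z1 in((.05,.15),(.15,.25),(.25,.45)):
    q=W[(W[:,2]>z0)&(W[:,2]<z1)&(W[:,0]>.35)&(W[:,0]<.8)]
    for y in np.arange(-.3,.4,.05):
        r=q[(q[:,1]>y)&(q[:,1]<y+.05)]
        if len(r)>5:print(z0,y.round(2),'minx',np.percentile(r[:,0],1).round(3),len(r))
c=calibration('wrist');p,d=read_camera('wrist');cv2.imwrite('pics/w1.png',p[:,:,::-1]);np.savez('w1.npz',d=d,K=c['mtx'],T=c['world_from_camera'])
s=get_state();print(s['tcp_pos'],s['clock'],s['orientation'])
E
```

```text
0.05 -0.2 minx 0.48 7367
0.05 -0.15 minx 0.481 4475
0.05 -0.1 minx 0.494 1669
0.05 -0.05 minx 0.57 111
0.05 0.05 minx 0.521 240
0.05 0.1 minx 0.639 351
0.05 0.15 minx 0.639 801
0.05 0.2 minx 0.639 714
0.05 0.25 minx 0.639 651
0.05 0.3 minx 0.639 583
0.05 0.35 minx 0.639 267
0.15 -0.2 minx 0.561 9078
0.15 -0.15 minx 0.466 2247
0.15 -0.1 minx 0.465 852
0.15 0.05 minx 0.639 500
0.15 0.1 minx 0.638 888
0.15 0.15 minx 0.639 973
0.15 0.2 minx 0.639 861
0.15 0.25 minx 0.639 769
0.15 0.3 minx 0.639 704
0.15 0.35 minx 0.639 320
0.25 -0.2 minx 0.503 18600
0.25 -0.15 minx 0.471 12116
0.25 -0.1 minx 0.49 7294
0.25 -0.05 minx 0.566 2239
0.25 0.05 minx 0.613 8900
0.25 0.1 minx 0.598 2871
0.25 0.15 minx 0.639 2356
0.25 0.2 minx 0.639 2009
0.25 0.25 minx 0.639 1701
0.25 0.3 minx 0.639 1424
0.25 0.35 minx 0.639 612
[0.4289131  0.24124142 0.24994927] 1.525 [-2.61603065e-04  4.69770748e-02  9.98895928e-01  1.07450777e-04]
```

View pics/w1.png

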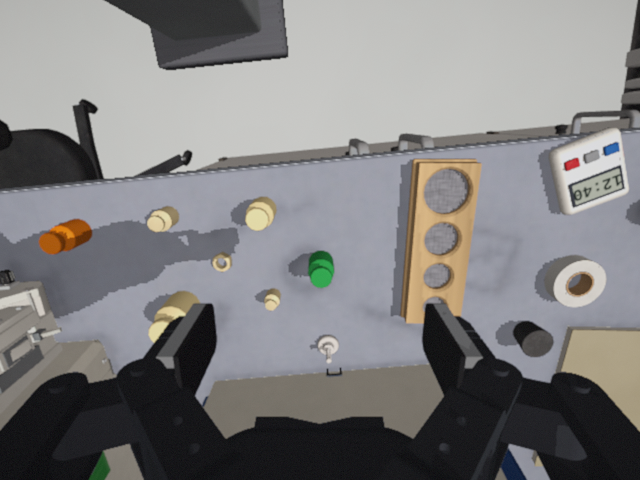

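Wrist view: the 200 is at (260,213), the 100 at (163,218), the 50 at (272,299) and the 500 at (175,317). The wells are at (446,190), (441,239), (438,276) and (435,305), widest nearest the robot. I'll measure from this view.

```bash
cat >> h.py <<'E'
H={'500':.062,'200':.046,'100':.036,'50':.028};WX={'500':-.0595,'200':-.0095,'100':.0325,'50':.069}
def knob(W,xy,h):   # centre of the knob's top face near xy
    m=(np.hypot(W[...,0]-xy[0],W[...,1]-xy[1])<.03)&(abs(W[...,2]-h)<.004)
    q=W[m];(c,r)=cv2.minEnclosingCircle((q[:,:2]*1000).astype(np.float32));return q.mean(0),np.array(c)/1e3,r,len(q)
E
python3 - <<'E'
from h import *
z=np.load('w1.npz');W=cloud(z['d'],{'mtx':z['K'],'world_from_camera':z['T']})
for k,xy in {'500':(.537,.074),'200':(.432,.182),'100':(.43,.079),'50':(.533,.178)}.items():
    a=knob(W,xy,H[k]);print(k,a[0].round(4),a[1].round(4),round(a[2],1),a[3])
print('table',np.nanmedian(W[200:240,330:380,2]))
p=cv2.imread('pics/w1.png');hsv=cv2.cvtColor(p,cv2.COLOR_BGR2HSV)
m=np.zeros((480,640),np.uint8);m[150:335,395:490]=((hsv[...,1]>60)&(hsv[...,0]<30)&(abs(W[...,2]-.022)<.004))[150:335,395:490]
q=W[m>0];(c,s,a)=cv2.minAreaRect((q[:,:2]*1000).astype(np.float32));print(np.array(c).round(1),np.array(s).round(1),a,np.median(q[:,2]))
# well floors: points at 14mm inside the block
ax=np.deg2rad(a if s[0]>s[1] else a-90);u=np.array([np.cos(ax),np.sin(ax)]);c=np.array(c)/1e3
for k,x in WX.items():
    w=c+u*x;f=W[(np.hypot(W[...,0]-w[0],W[...,1]-w[1])<.03)&(abs(W[...,2]-.014)<.0025)&(np.abs((W[...,:2]-c)@np.array([-u[1],u[0]]))<.026)]
    print('well',k,w.round(4),f.mean(0).round(4),len(f))
E
```

```text
500 [0.5312 0.0677 0.0613] [0.5346 0.0699] 14.3 261
200 [0.4321 0.1802 0.0452] [0.4325 0.18  ] 11.1 416
100 [0.4302 0.0782 0.0343] [0.4304 0.0779] 8.2 207
50 [0.533  0.1772 0.0266] [0.5335 0.1767] 6.2 99
table -0.0006991497884547004
[487.7 361.8] [ 61.2 176.3] 84.43757629394531 0.021106950110602846
well 500 [0.4285 0.3676] [0.4289 0.3687 0.0136] 1581
well 200 [0.4783 0.3627] [0.4781 0.364  0.0136] 884
well 100 [0.5201 0.3587] [0.5185 0.3599 0.0138] 631
well 50 [0.5564 0.3551] [0.541  0.3568 0.0138] 243
```

drive_tool(deltas=[[[0,-0.004,-0.03,0,0,0,0],[0,-0.009,-0.06,0.03,0,0,0],[0,-0.009,-0.06,0.08,0,0,0],[0,-0.009,-0.06,0.13,0,0,0],[0,-0.009,-0.06,0.17,0,0,0],[0,-0.009,-0.06,0.2,0,0,0],[0,-0.009,-0.06,0.215,0,0,0],[0,-0.009,-0.06,0.222,0,0,0],[0,-0.009,-0.06,0.222,0,0,0]]])

```text
clock: 2.65
tcp_pos: [0.4327, 0.1804, 0.028]
orientation: [-0.0, 0.047, 0.999, 0.0]
wrist_force: [0.5, 0.8, 0.9]
finger_gap: 0.0852
grip_force: 0.0
```

drive_tool(deltas=[[[120,0,0,0,0,0,0],[160,0,0,0,0,0,0],[190,0,0,0,0,0,0],[220,0,0,0,0,0,0],[255,0,0,0,0,0,0],[255,0,0,0,0,0,0],[255,0,0,0,0,0,0],[255,0,0,0,0,0,0]]], newtons=30)

```text
clock: 3.65
tcp_pos: [0.4334, 0.1799, 0.0286]
orientation: [0.0, 0.048, 0.999, 0.0]
wrist_force: [-0.5, -1.2, 5.7]
finger_gap: 0.0268
grip_force: 29.4
```

drive_tool(deltas=[[[255,0,0,-0.005,0,0,0],[255,0,0,-0.02,0,0,0],[255,0,0,-0.05,0,0,0],[255,0,0,-0.085,0,0,0],[255,-0.003,0.015,-0.1,0,0,0],[255,-0.008,0.045,-0.1,0,0,0],[255,-0.014,0.085,-0.1,0,0,0],[255,-0.02,0.13,-0.1,0,0,0],[255,-0.025,0.165,-0.1,0,0,0],[255,-0.028,0.182,-0.1,0,0,0],[255,-0.028,0.1865,-0.1,0,0,0],[255,-0.028,0.1865,-0.1,0,0,0]]])

```text
clock: 5.15
tcp_pos: [0.4782, 0.362, 0.1277]
orientation: [-0.001, 0.048, 0.999, -0.0]
wrist_force: [-0.5, -1.2, -2.0]
finger_gap: 0.0265
grip_force: 29.9
```

```bash
python3 - <<'E'
from h import *
c=calibration('wrist');p,d=read_camera('wrist');cv2.imwrite('pics/w2.png',p[:,:,::-1]);np.savez('w2.npz',d=d,K=c['mtx'],T=c['world_from_camera'])
s=get_state();print(s['tcp_pos'],s['clock'],s['wrist_force'])
E
```

```text
[0.47821626 0.36174021 0.127828  ] 5.2 [ 0.61283428 -1.47247798 -1.54423513]
```

View pics/w2.png

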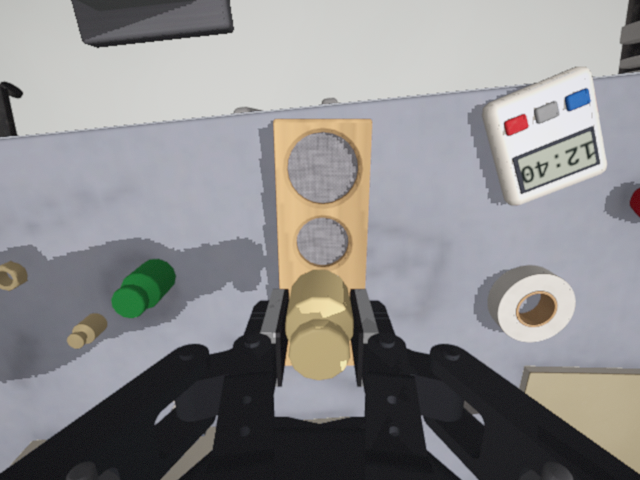

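The 200 is upright in the fingers at (320,330), and the block's wells at (323,165) and (322,241) are lined up with it. I'll refit the wells and find where the weight sits relative to the TCP.

```bash
python3 - <<'E'
from h import *
z=np.load('w2.npz');W=cloud(z['d'],{'mtx':z['K'],'world_from_camera':z['T']})
a=np.deg2rad(-5.5);u=np.array([np.cos(a),np.sin(a)])
for k,w in {'500':(.4285,.368),'200':(.4783,.363)}.items():
    f=W[(np.hypot(W[...,0]-w[0],W[...,1]-w[1])<.026)&(abs(W[...,2]-.0135)<.003)]
    (c,r)=cv2.minEnclosingCircle((f[:,:2]*1000).astype(np.float32));print(k,f.mean(0).round(4),np.array(c).round(1),round(r,1),len(f))
q=W[255:400,275:365].reshape(-1,3);q=q[q[:,2]>.08]
print('z range',q[:,2].min(),q[:,2].max());t=q[q[:,2]>q[:,2].max()-.004];print('knob',t.mean(0),cv2.minEnclosingCircle((t[:,:2]*1000).astype(np.float32)))
E
```

```text
500 [0.4284 0.3677 0.0136] [428.8 367.7] 23.1 3958
200 [0.4793 0.3628 0.0137] [479.4 362.8] 18.0 1957
z range 0.09791837676013757 0.1575206060088663
knob [0.4843869  0.37552416 0.15447029] ((484.19293212890625, 375.60528564453125), 3.3434224128723145)
```

```bash
python3 - <<'E'
from h import *
z=np.load('w2.npz');W=cloud(z['d'],{'mtx':z['K'],'world_from_camera':z['T']})
p=cv2.imread('pics/w2.png');hsv=cv2.cvtColor(p,cv2.COLOR_BGR2HSV)
m=np.zeros((480,640),bool);m[265:385,280:360]=1;m&=(hsv[...,1]>50)&(hsv[...,2]>90)&(W[...,2]>.08)
q=W[m];h=np.histogram(q[:,2],np.arange(.09,.16,.003));print(h[0])
t=q[abs(q[:,2]-np.percentile(q[:,2],97))<.0025];print(t.mean(0).round(4),cv2.minEnclosingCircle((t[:,:2]*1000).astype(np.float32)))
E
```

```text
[   0    0    4  133  146  151  173  197  185  201  204  260  847  694
   43   15  227  958 1802    0    0    0    0]
[0.4764 0.3613 0.1443] ((477.0050048828125, 361.4246826171875), 11.409056663513184)
```

drive_tool(deltas=[[[255,-0.002,0.0015,0.015,0,0,0],[255,-0.002,0.0015,0.04,0,0,0],[255,-0.002,0.0015,0.06,0,0,0],[255,-0.002,0.0015,0.07,0,0,0],[255,-0.002,0.0015,0.076,0,0,0],[255,-0.002,0.0015,0.08,0,0,0],[255,-0.002,0.0015,0.083,0,0,0],[255,-0.002,0.0015,0.085,0,0,0],[255,-0.002,0.0015,0.085,0,0,0]]])

```text
clock: 6.32
tcp_pos: [0.4808, 0.3642, 0.0432]
orientation: [0.0, 0.048, 0.999, 0.0]
wrist_force: [-0.3, -0.4, -2.0]
finger_gap: 0.0267
grip_force: 29.9
```

drive_tool(deltas=[[[255,0,0,0.0007,0,0,0],[255,0,0,0.0014,0,0,0],[255,0,0,0.0014,0,0,0]]])

```text
clock: 6.7
tcp_pos: [0.481, 0.3643, 0.0426]
orientation: [0.0, 0.048, 0.999, 0.0]
wrist_force: [-1.5, -1.2, 5.1]
finger_gap: 0.0269
grip_force: 30.5
```

drive_tool(deltas=[[[130,0,0,0,0,0,0],[100,0,0,0,0,0,0],[60,0,0,0,0,0,0],[0,0,0,0,0,0,0],[0,0,0,0,0,0,0],[0,0,0,-0.01,0,0,0],[0,0,0,-0.03,0,0,0],[0,0,0,-0.07,0,0,0],[0,0,0,-0.1,0,0,0],[0,0,0,-0.12,0,0,0],[0,0,0,-0.13,0,0,0],[0,0,0,-0.13,0,0,0]]])

```text
clock: 8.2
tcp_pos: [0.4811, 0.3643, 0.1724]
orientation: [0.001, 0.048, 0.999, 0.0]
wrist_force: [0.1, 0.5, 0.0]
finger_gap: 0.0855
grip_force: 0.0
```

```bash
python3 - <<'E'
from h import *
W=cloud(np.load("scene0.npy"),calibration('scene')).reshape(-1,3);W=W[~np.isnan(W[:,0])]
q=W[(W[:,0]>.4)&(W[:,0]<.63)&(W[:,1]>-.1)&(W[:,1]<.2)&(W[:,2]>.07)]
for y in np.arange(-.1,.2,.025):
  for z in np.arange(.07,.5,.06):
    r=q[(q[:,1]>=y)&(q[:,1]<y+.025)&(q[:,2]>=z)&(q[:,2]<z+.06)]
    if len(r)>8:print(y.round(3),z.round(2),r[:,0].min().round(3),len(r))
c=calibration('wrist');p,d=read_camera('wrist')
W=cloud(d,c);print(knob(W,(.479,.363),.06));print(get_state()['tcp_pos'])
E
```

```text
-0.1 0.07 0.494 862
-0.1 0.13 0.504 474
-0.1 0.19 0.463 400
-0.1 0.25 0.48 626
-0.1 0.31 0.489 1456
-0.1 0.37 0.567 867
-0.075 0.07 0.494 304
-0.075 0.13 0.57 86
-0.075 0.19 0.48 202
-0.075 0.25 0.489 419
-0.075 0.31 0.489 896
-0.075 0.37 0.567 803
-0.05 0.07 0.57 111
-0.05 0.25 0.565 44
-0.05 0.31 0.565 572
-0.05 0.37 0.567 670
0.075 0.31 0.596 176
0.1 0.31 0.596 120
(array([0.47938562, 0.36325417, 0.05917867]), array([0.47995651, 0.36332321]), 11.152872085571289, 754)
[0.48066985 0.36405959 0.17142065]
```

drive_tool(deltas=[[[0,-0.008,-0.02,0.005,0,0,0],[0,-0.018,-0.06,0.01,0,0,0],[0,-0.03,-0.105,0.015,0,0,0],[0,-0.044,-0.15,0.02,0,0,0],[0,-0.057,-0.195,0.025,0,0,0],[0,-0.068,-0.235,0.03,0,0,0],[0,-0.078,-0.268,0.03,0,0,0],[0,-0.082,-0.2845,0.03,0,0,0],[0,-0.082,-0.2845,0.03,0,0,0],[0,-0.082,-0.2845,0.03,0,0,0]]])

```text
clock: 9.5
tcp_pos: [0.5349, 0.0738, 0.1414]
orientation: [-0.0, 0.047, 0.999, 0.0]
wrist_force: [0.7, 0.8, -0.3]
finger_gap: 0.0852
grip_force: 0.0
```

```bash
python3 - <<'E'
from h import *
c=calibration('wrist');p,d=read_camera('wrist');W=cloud(d,c);cv2.imwrite('pics/w3.png',p[:,:,::-1])
for k,xy in {'500':(.536,.073),'100':(.43,.078),'50':(.533,.177)}.items():
    try:print(k,*knob(W,xy,H[k]))
    except Exception as e:print(k,e)
print(get_state()['tcp_pos'])
E
```

```text
500 [0.53654938 0.07221778 0.06119733] [0.53766736 0.0722148 ] 15.334088325500488 1759
100 [0.43064318 0.07783923 0.03422797] [0.43053876 0.07779509] 7.9263787269592285 606
50 [0.53344833 0.17637904 0.0263364 ] [0.53369794 0.17701874] 6.661089897155762 254
[0.53491388 0.07407173 0.1414564 ]
```

View pics/w3.png

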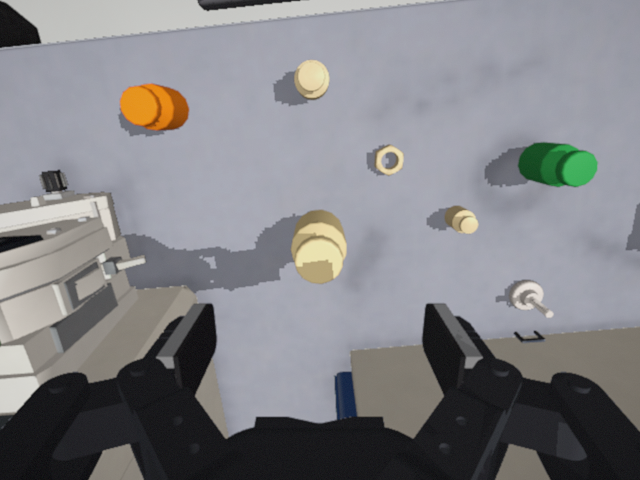

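The 500 stands midway between the open fingers at (320,250). Its knob measures (0.537, 0.072), so I can descend.

drive_tool(deltas=[[[0,-0.002,-0.0015,0.015,0,0,0],[0,-0.002,-0.0015,0.05,0,0,0],[0,-0.002,-0.0015,0.08,0,0,0],[0,-0.002,-0.0015,0.1,0,0,0],[0,-0.002,-0.0015,0.11,0,0,0],[0,-0.002,-0.0015,0.113,0,0,0],[0,-0.002,-0.0015,0.113,0,0,0]]])

```text
clock: 10.42
tcp_pos: [0.5375, 0.0716, 0.0289]
orientation: [0.0, 0.048, 0.999, 0.0]
wrist_force: [0.4, -0.5, 0.6]
finger_gap: 0.0853
grip_force: 0.0
```

drive_tool(deltas=[[[80,0,0,0,0,0,0],[120,0,0,0,0,0,0],[160,0,0,0,0,0,0],[200,0,0,0,0,0,0],[255,0,0,0,0,0,0],[255,0,0,0,0,0,0],[255,0,0,0,0,0,0],[255,0,0,0,0,0,0]]], newtons=60)

```text
clock: 11.42
tcp_pos: [0.5378, 0.0717, 0.0296]
orientation: [0.001, 0.048, 0.999, 0.0]
wrist_force: [-1.4, 1.6, 5.0]
finger_gap: 0.0361
grip_force: 60.0
```

drive_tool(deltas=[[[255,0,0,-0.005,0,0,0],[255,0,0,-0.02,0,0,0],[255,0.005,0,-0.045,0,0,0],[255,0.013,0.01,-0.075,0,0,0],[255,0.025,0.035,-0.095,0,0,0],[255,0.042,0.07,-0.1,0,0,0],[255,0.06,0.11,-0.1,0,0,0],[255,0.08,0.155,-0.1,0,0,0],[255,0.1,0.2,-0.1,0,0,0],[255,0.117,0.24,-0.1,0,0,0],[255,0.129,0.268,-0.1,0,0,0],[255,0.134,0.281,-0.1,0,0,0]]])

```text
clock: 12.92
tcp_pos: [0.4296, 0.3652, 0.1289]
orientation: [-0.0, 0.047, 0.999, -0.0]
wrist_force: [-0.2, -0.7, -5.1]
finger_gap: 0.0361
grip_force: 60.9
```

drive_tool(deltas=[[[255,0.001,0.003,0,0,0,0],[255,0.001,0.003,0,0,0,0],[255,0.001,0.003,0,0,0,0]]])

```text
clock: 13.3
tcp_pos: [0.4302, 0.3659, 0.1286]
orientation: [-0.0, 0.048, 0.999, -0.0]
wrist_force: [0.3, -0.0, -5.1]
finger_gap: 0.0362
grip_force: 60.9
```

```bash
cat >> h.py <<'E'
def held(tag,h,gz):   # knob top of the held weight, expected top height gz
    c=calibration('wrist');s=get_state();p,d=read_camera('wrist');cv2.imwrite(f'pics/{tag}.png',p[:,:,::-1]);W=cloud(d,c)
    t=s['tcp_pos'];hsv=cv2.cvtColor(p,cv2.COLOR_RGB2HSV)
    m=(np.hypot(W[...,0]-t[0],W[...,1]-t[1])<.03)&(hsv[...,1]>50)&(hsv[...,2]>90)&(W[...,2]>t[2]-.03);q=W[m]
    top=np.percentile(q[:,2],97);k=q[abs(q[:,2]-top)<.0025];(cc,r)=cv2.minEnclosingCircle((k[:,:2]*1000).astype(np.float32))
    print('tcp',t.round(4),'top',top.round(4),'mean',k.mean(0).round(4),'circ',np.round(cc,1),round(r,1),len(k),'force',s['wrist_force'].round(1));return W
E
python3 - <<'E'
from h import *
held('w4',.062,0)
E
```

```text
tcp [0.4302 0.3659 0.1286] top 0.1612 mean [0.4286 0.3653 0.1603] circ [429.4 365.2] 15.2 5722 force [ 0.3 -0.  -5.1]
```

View pics/w4.png

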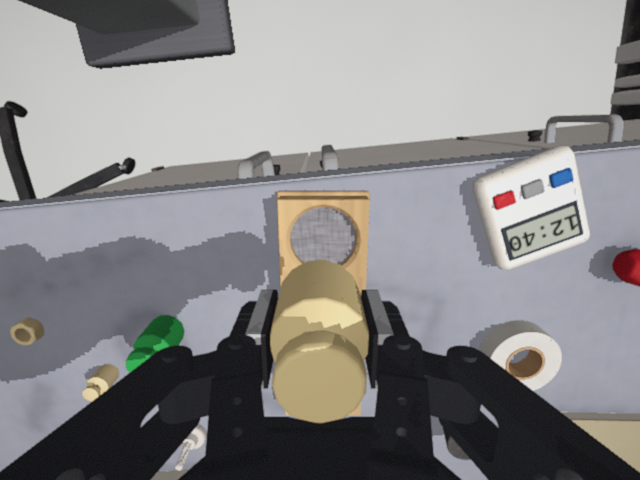

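The 500 is held upright over its well (323,237), about 2 mm off in y, so I'll correct that and lower it.

drive_tool(deltas=[[[255,0,0.002,0.015,0,0,0],[255,0,0.002,0.04,0,0,0],[255,0,0.002,0.06,0,0,0],[255,0,0.002,0.07,0,0,0],[255,0,0.002,0.076,0,0,0],[255,0,0.002,0.08,0,0,0],[255,0,0.002,0.083,0,0,0],[255,0,0.002,0.085,0,0,0],[255,0,0.002,0.085,0,0,0]]])

```text
clock: 14.48
tcp_pos: [0.43, 0.369, 0.0437]
orientation: [0.0, 0.048, 0.999, 0.0]
wrist_force: [-0.4, 0.1, -4.5]
finger_gap: 0.0362
grip_force: 60.9
```

drive_tool(deltas=[[[255,0,0,0.0005,0,0,0],[255,0,0,0.001,0,0,0],[255,0,0,0.001,0,0,0]]])

```text
clock: 14.85
tcp_pos: [0.4302, 0.3691, 0.0435]
orientation: [0.0, 0.048, 0.999, 0.0]
wrist_force: [-4.0, -2.3, 6.2]
finger_gap: 0.0365
grip_force: 61.9
```

drive_tool(deltas=[[[110,0,0,0,0,0,0],[80,0,0,0,0,0,0],[40,0,0,0,0,0,0],[0,0,0,0,0,0,0],[0,0,0,0,0,0,0],[0,0,0,-0.01,0,0,0],[0,0,0,-0.03,0,0,0],[0,0,0,-0.07,0,0,0],[0,0,0,-0.1,0,0,0],[0,0,0,-0.12,0,0,0],[0,0,0,-0.125,0,0,0],[0,0,0,-0.125,0,0,0]]])

```text
clock: 16.35
tcp_pos: [0.43, 0.369, 0.1677]
orientation: [0.0, 0.048, 0.999, 0.0]
wrist_force: [-0.5, -0.6, -0.4]
finger_gap: 0.0854
grip_force: 0.0
```

```bash
python3 - <<'E'
from h import *
c=calibration('wrist');p,d=read_camera('wrist')
W=cloud(d,c);print(knob(W,(.4286,.3678),.076));print(get_state()['tcp_pos'])
E
```

```text
(array([0.42909742, 0.36808241, 0.07516459]), array([0.43001324, 0.36776779]), 15.200127601623535, 1599)
[0.42966467 0.36876464 0.16700511]
```

drive_tool(deltas=[[[0,-0.003,-0.02,0,0,0,0],[0,-0.006,-0.06,0,0,0,0],[0,-0.011,-0.11,0.01,0,0,0],[0,-0.016,-0.16,0.02,0,0,0],[0,-0.021,-0.21,0.03,0,0,0],[0,-0.025,-0.25,0.04,0,0,0],[0,-0.028,-0.278,0.05,0,0,0],[0,-0.029,-0.289,0.07,0,0,0],[0,-0.029,-0.289,0.1,0,0,0],[0,-0.029,-0.289,0.125,0,0,0],[0,-0.029,-0.289,0.139,0,0,0],[0,-0.029,-0.289,0.139,0,0,0]]])

```text
clock: 17.9
tcp_pos: [0.4299, 0.0782, 0.0276]
orientation: [-0.001, 0.048, 0.999, -0.0]
wrist_force: [-0.7, 0.7, 0.4]
finger_gap: 0.0853
grip_force: 0.0
```

drive_tool(deltas=[[[120,0,0,0,0,0,0],[160,0,0,0,0,0,0],[190,0,0,0,0,0,0],[220,0,0,0,0,0,0],[255,0,0,0,0,0,0],[255,0,0,0,0,0,0],[255,0,0,0,0,0,0],[255,0,0,0,0,0,0]]], newtons=25)

```text
clock: 18.9
tcp_pos: [0.4318, 0.0786, 0.0291]
orientation: [0.001, 0.048, 0.999, 0.0]
wrist_force: [-0.7, -0.2, 7.0]
finger_gap: 0.0201
grip_force: 24.5
```

drive_tool(deltas=[[[255,0,0,-0.005,0,0,0],[255,0,0,-0.02,0,0,0],[255,0,0,-0.05,0,0,0],[255,0,0.01,-0.08,0,0,0],[255,-0.004,0.035,-0.1,0,0,0],[255,-0.012,0.075,-0.1,0,0,0],[255,-0.022,0.12,-0.1,0,0,0],[255,-0.034,0.165,-0.1,0,0,0],[255,-0.046,0.21,-0.1,0,0,0],[255,-0.056,0.25,-0.1,0,0,0],[255,-0.062,0.277,-0.1,0,0,0],[255,-0.0635,0.288,-0.1,0,0,0]]])

```text
clock: 20.4
tcp_pos: [0.5219, 0.3604, 0.128]
orientation: [-0.0, 0.047, 0.999, -0.0]
wrist_force: [-0.3, -0.5, -1.4]
finger_gap: 0.02
grip_force: 24.7
```

drive_tool(deltas=[[[255,0,0,0,0,0,0],[255,0,0,0,0,0,0]]])

```text
clock: 20.65
tcp_pos: [0.5215, 0.3581, 0.1285]
orientation: [-0.0, 0.048, 0.999, -0.0]
wrist_force: [-0.2, -1.2, -0.6]
finger_gap: 0.0199
grip_force: 24.7
```

```bash
python3 - <<'E'
from h import *
held('w5',.036,0)
E
```

```text
tcp [0.5215 0.3581 0.1285] top 0.1345 mean [0.5195 0.3576 0.1336] circ [520.2 357.9] 8.4 1180 force [-0.2 -1.2 -0.6]
```

View pics/w5.png

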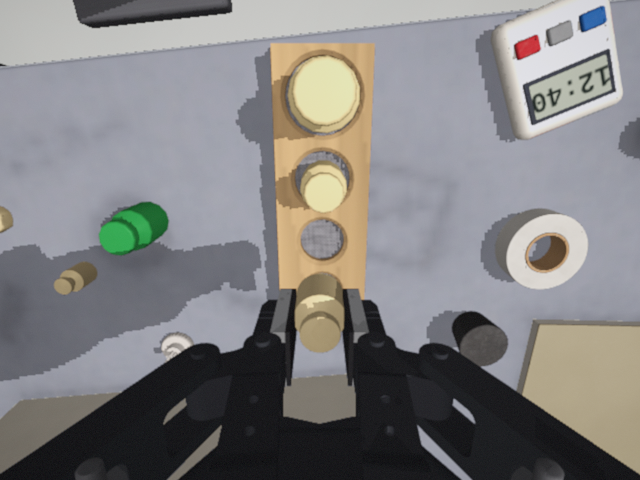

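The 500 (323,93) and 200 (323,180) stand in their wells, and the 100 is upright in the fingers at (320,315) beside its well (322,238). Next I'll lower it.

drive_tool(deltas=[[[255,-0.001,0.001,0.015,0,0,0],[255,-0.001,0.001,0.04,0,0,0],[255,-0.001,0.001,0.06,0,0,0],[255,-0.001,0.001,0.07,0,0,0],[255,-0.001,0.001,0.076,0,0,0],[255,-0.001,0.001,0.08,0,0,0],[255,-0.001,0.001,0.083,0,0,0],[255,-0.001,0.001,0.085,0,0,0],[255,-0.001,0.001,0.085,0,0,0]]])

```text
clock: 21.82
tcp_pos: [0.5231, 0.3601, 0.0437]
orientation: [0.0, 0.048, 0.999, 0.0]
wrist_force: [0.7, -0.6, -0.8]
finger_gap: 0.0203
grip_force: 24.7
```

drive_tool(deltas=[[[255,0,0,0.0005,0,0,0],[255,0,0,0.001,0,0,0],[255,0,0,0.001,0,0,0]]])

```text
clock: 22.2
tcp_pos: [0.5233, 0.3602, 0.0432]
orientation: [0.0, 0.048, 0.999, 0.0]
wrist_force: [-1.6, -0.9, 3.6]
finger_gap: 0.0202
grip_force: 25.1
```

Contact; release and rise.

drive_tool(deltas=[[[160,0,0,0,0,0,0],[110,0,0,0,0,0,0],[60,0,0,0,0,0,0],[0,0,0,0,0,0,0],[0,0,0,0,0,0,0],[0,0,0,-0.01,0,0,0],[0,0,0,-0.03,0,0,0],[0,0,0,-0.07,0,0,0],[0,0,0,-0.1,0,0,0],[0,0,0,-0.12,0,0,0],[0,0,0,-0.125,0,0,0],[0,0,0,-0.125,0,0,0]]])

```text
clock: 23.7
tcp_pos: [0.5231, 0.3601, 0.1678]
orientation: [0.0, 0.048, 0.999, 0.0]
wrist_force: [-0.0, 0.1, 0.5]
finger_gap: 0.0852
grip_force: 0.0
```

```bash
python3 - <<'E'
from h import *
c=calibration('wrist');p,d=read_camera('wrist')
W=cloud(d,c);print(knob(W,(.5207,.3588),.05),'\n',knob(W,(.4797,.3633),.06));print(get_state()['tcp_pos']);print(knob(W,(.5335,.1768),.028))
E
```

```text
(array([0.52148826, 0.35933162, 0.04822916]), array([0.52179138, 0.35921707]), 7.972166538238525, 374) 
 (array([0.47981229, 0.36325136, 0.0591158 ]), array([0.48025421, 0.36319998]), 11.147926330566406, 905)
[0.52272874 0.35987029 0.16697968]
(array([0.53361092, 0.17798287, 0.02643001]), array([0.53398651, 0.17743568]), 6.641218662261963, 201)
```

drive_tool(deltas=[[[0,-0.004,-0.02,0,0,0,0],[0,-0.01,-0.06,0,0,0,0],[0,-0.017,-0.105,0.01,0,0,0],[0,-0.024,-0.145,0.02,0,0,0],[0,-0.028,-0.172,0.035,0,0,0],[0,-0.0287,-0.18,0.055,0,0,0],[0,-0.0287,-0.18,0.085,0,0,0],[0,-0.0287,-0.18,0.112,0,0,0],[0,-0.0287,-0.18,0.13,0,0,0],[0,-0.0287,-0.18,0.1385,0,0,0],[0,-0.0287,-0.18,0.1385,0,0,0]]])

```text
clock: 25.12
tcp_pos: [0.5337, 0.1775, 0.0284]
orientation: [-0.001, 0.048, 0.999, -0.0]
wrist_force: [-0.2, -0.4, 0.0]
finger_gap: 0.0852
grip_force: 0.0
```

drive_tool(deltas=[[[120,0,0,0,0,0,0],[160,0,0,0,0,0,0],[190,0,0,0,0,0,0],[220,0,0,0,0,0,0],[255,0,0,0,0,0,0],[255,0,0,0,0,0,0],[255,0,0,0,0,0,0],[255,0,0,0,0,0,0]]], newtons=20)

```text
clock: 26.12
tcp_pos: [0.5348, 0.1783, 0.0295]
orientation: [0.0, 0.048, 0.999, 0.0]
wrist_force: [-1.2, 0.2, 5.1]
finger_gap: 0.0155
grip_force: 19.8
```

drive_tool(deltas=[[[255,0,0,-0.005,0,0,0],[255,0,0,-0.02,0,0,0],[255,0,0,-0.05,0,0,0],[255,0,0,-0.085,0,0,0],[255,-0.001,0.015,-0.1,0,0,0],[255,-0.002,0.045,-0.1,0,0,0],[255,-0.003,0.085,-0.1,0,0,0],[255,-0.005,0.125,-0.1,0,0,0],[255,-0.006,0.158,-0.1,0,0,0],[255,-0.0067,0.175,-0.1,0,0,0],[255,-0.0067,0.1795,-0.1,0,0,0],[255,-0.0067,0.1795,-0.1,0,0,0]]])

```text
clock: 27.62
tcp_pos: [0.5582, 0.3555, 0.1291]
orientation: [-0.0, 0.048, 0.999, -0.0]
wrist_force: [-0.2, -0.3, -0.9]
finger_gap: 0.0151
grip_force: 19.6
```

```bash
python3 - <<'E'
from h import *
held('w6',.028,0)
E
```

```text
tcp [0.5582 0.3555 0.1291] top 0.1269 mean [0.5568 0.3548 0.126 ] circ [557.4 354.8] 6.6 645 force [-0.2 -0.3 -0.9]
```

View pics/w6.png

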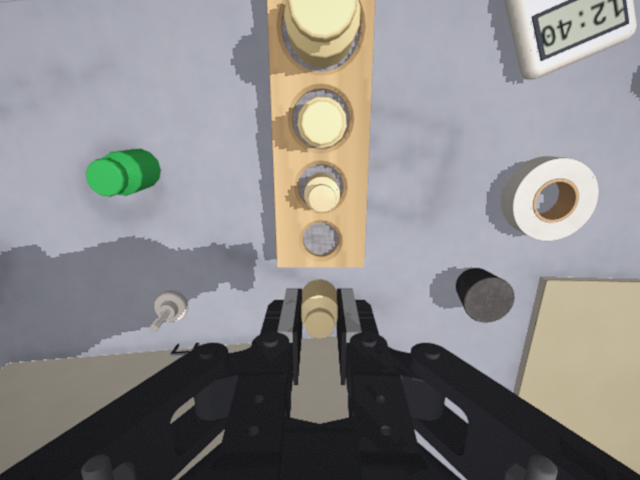

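The three placed weights stand at (322,20), (323,121) and (322,193). The 50 is upright in the fingers at (319,308), lined up with its well (321,238). Next I'll lower it.

drive_tool(deltas=[[[255,0,0,0.015,0,0,0],[255,0,0,0.04,0,0,0],[255,0,0,0.06,0,0,0],[255,0,0,0.07,0,0,0],[255,0,0,0.076,0,0,0],[255,0,0,0.08,0,0,0],[255,0,0,0.083,0,0,0],[255,0,0,0.085,0,0,0],[255,0,0,0.085,0,0,0]]])

```text
clock: 28.8
tcp_pos: [0.5583, 0.3563, 0.0442]
orientation: [0.0, 0.048, 0.999, 0.0]
wrist_force: [-0.4, -1.1, -0.9]
finger_gap: 0.0154
grip_force: 19.6
```

drive_tool(deltas=[[[255,0,0,0.0005,0,0,0],[255,0,0,0.001,0,0,0],[255,0,0,0.001,0,0,0]]])

```text
clock: 29.18
tcp_pos: [0.5584, 0.3563, 0.0436]
orientation: [0.0, 0.048, 0.999, 0.0]
wrist_force: [-1.1, -0.4, 1.9]
finger_gap: 0.0149
grip_force: 19.8
```

drive_tool(deltas=[[[180,0,0,0,0,0,0],[120,0,0,0,0,0,0],[60,0,0,0,0,0,0],[0,0,0,0,0,0,0],[0,0,0,0,0,0,0],[0,0,0,-0.01,0,0,0],[0,0,0,-0.03,0,0,0],[0,0,0,-0.07,0,0,0],[0,0,0,-0.1,0,0,0],[0,0,0,-0.12,0,0,0],[0,0,0,-0.125,0,0,0],[0,0,0,-0.125,0,0,0]]])

```text
clock: 30.68
tcp_pos: [0.5583, 0.3562, 0.1683]
orientation: [0.0, 0.048, 0.999, 0.0]
wrist_force: [0.5, -0.2, 0.0]
finger_gap: 0.0852
grip_force: 0.0
```

```bash
python3 - <<'E'
from h import *
c=calibration('wrist');p,d=read_camera('wrist');cv2.imwrite('pics/w7.png',p[:,:,::-1])
W=cloud(d,c)
for xy,h in(((.557,.3553),.042),((.5207,.3588),.05),((.4797,.3633),.06)):print(knob(W,xy,h))
print(get_state()['tcp_pos'])
E
```

```text
(array([0.55730997, 0.35524098, 0.04057407]), array([0.55773053, 0.35520758]), 6.189126014709473, 210)
(array([0.52172187, 0.3592872 , 0.04825825]), array([0.52185547, 0.35933435]), 7.934347152709961, 416)
(array([0.48019834, 0.36317836, 0.0591832 ]), array([0.4801813 , 0.36319116]), 11.135584831237793, 1031)
[0.55792513 0.35600235 0.16744285]
```

View pics/w7.png

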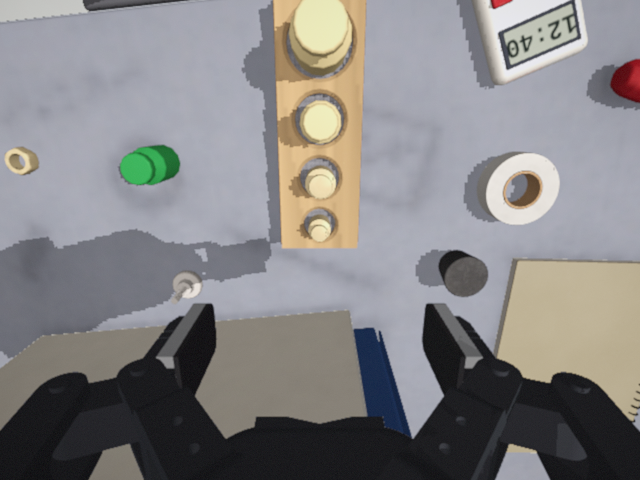

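All four weights stand in their wells at (322,25), (321,121), (320,183) and (319,229), and the gripper is clear.

```bash
python3 -c "
from workcell import *
print(hand_in())"
```

```text
the job is handed in; nothing more can be done
None
```

I put all four weights in their own wells, largest in the widest down to smallest in the narrowest, and handed the job in at about 31 s; the last pictures showed each upright, seated and within about 2 mm of its well's centre, but the hand-in returned no verdict.

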